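# Hang a check weight in the load frame of a bench scale

## Task

Hang the brass-barred stirrup on the two pegs of the scale's frame and let go of it; then hang the check weight from the stirrup's bar by its red safety hook, pushing the hook down over the bar until the sprung keeper has snapped shut under it and the bar is fully home, and let the chain hang free. Do it gently: the scale must never be loaded with more than 1.5 kg (15 N), and the jar, the beaker and the timer must stay where they stand.

Things in the scene. Friction and masses are not known exactly. Their poses are not given: they have to be found in the camera images.
- scale_base: Grey bench scale, 130 x 300 x 18 mm, fixed; origin under its centre, x from front (display side, robot's side) to back, y along its length, z up. On its steel plate (top at 27 mm) stand two 18 mm square posts, 257 mm high, at y = +121 and -121 mm, each with a round peg pointing inward. Open between the posts.
- pegs_mid (a point): Point midway between the two pegs on their common centre line (along y), 240 mm above the table. Pegs: steel, 8 mm thick, from y = 112 mm in to y = 76 mm, with a collar 13 mm wide on the last 3 mm.
- scale (a joint): How far the scale's plate with posts and pegs has sunk (m): 0 unloaded, 0.1 mm for every newton hung on or pressed on the frame; 15 N is 1.5 mm.
- stirrup: Stirrup, 150 g: a flat frame open at the top, 130 mm high, 188 mm wide (y), standing on two black feet (46 x 14 x 6 mm at y = +90 and -90 mm). Origin on the underside midway between the feet, z up. From its brass crossbar two 8 mm steel rods (y = +90, -90 mm) step to x = -14 mm and rise to the top hooks. Hung, it swings freely.
- bar_mid (a point): Centre of the brass crossbar, 36 mm above the stirrup's origin. The bar is 8 mm thick (x), 12 mm high, runs along y; grip it across its thickness at the middle. With the stirrup hung home its underside is 155 mm above the table.
- stirrup_hooks (a point): Midway between the stirrup's two top hooks, 115 mm above its origin: this point coincides with pegs_mid when hung home. Each hook is an inverted V of 8 mm rod, open downward, 20 mm wide inside; on its -x side the rod runs on down to the bar, on its +x side is the free tip, 15 mm below this point. A peg enters from the +x side under the tip (room from 15 to 55 mm below this point), then goes up into the V.
- weight: Check weight, about 0.23 kg in all: aluminium cylinder 56 mm wide, 36 mm high, blue band; origin at the centre of its underside, z up. A red safety hook, 24 mm wide (y), is screwed out of it by an amount e, 0 to 24 mm, NOT measured and different every time (it stays as it is while handled). A black grip tab, 10 mm thick (x), 24 mm wide (y), tops the hook, 102+e to 156+e mm above the origin.
- weight_top (a point): Centre of the cylinder's top. Heights above it: the hook's crown, x -18 to +18 mm, underside 58+e mm, top 66+e mm; its free leg, x +10 to +18 mm, runs down from the crown to 30+e mm. The hook opens downward, 20 mm wide inside; the bar enters it from the +x side, between cylinder top and free leg, then goes up past the keeper to the crown.
- stem_root (a point): Where the hook's straight stem (8 mm thick in x, from x = -18 to -10 mm in the weight's frame) leaves the cylinder's top; the stem rises from here to the crown, on the side away from the free leg.
- keeper (a joint): Angle (rad) of the sprung steel keeper flap, 16 mm long, hinged on the free leg (x = +10 mm, 34+e mm above the cylinder's top): 0 shut (level, toward the stem), up to 1.45 swung up into the hook, the only way it opens. It springs shut under the bar about 3 mm before the bar meets the crown. Passing it takes about 4 to 9 N, more than the weight alone gives; let go too early, it stays propped open.
- jar_1: Reagent jar with a red lid, 50 x 50 x 72 mm, bystander; origin under its centre.
- beaker: Small beaker, 53 x 53 x 70 mm, bystander; origin under its centre.
- lab_timer: Small white timer with buttons, 72 x 62 x 19 mm, bystander; origin under its centre.
There are look-alikes about, which are no part of the job. There is more than one size of the weight; the job needs the middle-sized.

How it is judged:
By the outcome, as a careful person would: the job done as asked, in the order asked, and still so for the second after the job is handed in, with the robot touching nothing.
It also fails if it takes over 72 s, if anything falls off the work surface, if the arm or the gripper's body presses on something with over 40 N, if the wrist force passes 120 N, or if a joint passes its speed limit or range.

## Robot

A 6-joint arm with a two-finger parallel gripper is mounted at the origin on a cart in front of the work surface, level with it; the furniture and walls round the work are solid. World frame = base frame: x ahead of the robot, y to its left, z up, the work surface at z = 0. Lengths are in m, angles in rad, forces in N, time in s.
With the tool pointing down it reaches from about 0.4 to 0.825 m from the base axis. Payload 7 kg.
Tool frame: the origin (TCP) lies midway between the tips of the shut fingers; the grasp point (between the pads) lies arm.hold_point_z behind it (arm.hold_point_z is the distance from the TCP to the grasp point, in m); z points along the fingers, y is the line along which they close (so a half turn about z gives the same grasp; the last joint's range is limited). The gripper opens to 88 mm and grips with 3 to 60 N. Pads are 19 mm wide; open, the fingers measure 130 mm over their backs; the gripper's body (78 mm by 193 mm) begins 47 mm behind the grasp point.
Start: joints at [-0.821, 0.359, 0.012, 0, -1.224, -0.288], TCP at [0.301, -0.604, 0.227] pointing down, gripper open.
Joint ranges: [-3.07, 3.07], [-1.43, 2.12], [-1.02, 1.25], [-3.03, 1.67], [-3.05, -0], [-3.03, 3.03]. Speed limits (rad/s): [2.39, 2.39, 3.01, 3.14, 3.14, 3.14].

## Interface

Orientations are given as [roll, pitch, yaw] about the fixed x, y, z axes, in that order (R = Rz(yaw) Ry(pitch) Rx(roll)).
In Python, from station import arm gives the robot as it stands.
- The arm moves only by the shell command python3 -m crank 'ROWS' [OPENING] [FORCE]. ROWS is JSON, a list that holds one entry, the list of rows, each a list of 4 numbers: the shift along the tool's x, y, z in units of 25 mm (1.0 is 25 mm), then the turn about the tool's z in units of 5 degrees (1.0 is 5 degrees). A call has 1 to 12 rows; each row is the pose to reach, as a shift and turn from the pose commanded when the call began, along the tool's axes at that moment; what a row does not reach only later rows make up. A row lasts 1/8 s, in which the tool goes at most 62.5 mm and 10.7 degrees, less where a joint would pass 70% of its speed; a pose out of reach is approached as far as the arm can. A call with a gripper value outside its range is refused whole. OPENING is the closure, from 0 (fully open) to 1 (shut), set as the call begins (- or left out, the last holds). The fingers move at their own pace and stop on an object; FORCE is the grip in N (left out, the last holds). Time passes only in rows, so rows that repeat a pose let the fingers close. It gives the time, the measured TCP pose, the force, the opening and the grip force at its end, in the units of the state.
- arm.get_state(): the state, without advancing time (a new reading comes with each control period).
- arm.grab_frame(name): name is "scene" or "side" or "wrist"; returns (picture, depth): 384x512x3 uint8, red, green, blue; 384x512 float32, m along the optical axis (not along the pixel's ray), 0 where there is no reading.
- arm.get_calibration(name): a dict with "mtx" (3x3 intrinsics, pixels), "R" (3x3) and "t" (3): a world point X has camera coordinates R X + t; the wrist camera has in their place "mount" (4x4, takes a point from camera to tool coordinates, whose origin is the TCP and whose axes are the flange's). Camera axes: x right, y down, z forward; pixel columns grow to the right and rows downward; lengths in m; the calibration is good to about 2 mm. A picture is of the moment at which its call begins: read the wrist's pose just before it. get_calibration takes no time and is no camera call.
- arm.job_done(): hands the job in; it is judged then, once.
Trained networks look in the newest picture that a camera, given by its name, has taken for a name from the list of things; names that differ only in an ending like _2 or _b are one class to them, and where a whole thing is asked for, a point or a joint stands for the part that bears it (a point fixed in the world has none). Each returns a list of dicts, best first, with "score" (0 to 1); they miss things now and then, are a little off and sometimes report something else, mostly with a low value. They report only what shows in the picture. A call takes as long as a camera call. They do not tell look-alikes from the thing itself.
- arm.recognise(thing, camera): "extent" ([left, top, width, height] in pixels, round what is visible of it).
- arm.trace(thing, camera): "mask" (384x512 bool, what is visible of it) and "extent" ([left, top, width, height] in pixels, round what is visible of it).
The state is a dict: "t": time; "q": joint angles; "qd": joint speeds; "joint_efforts": joint torques, N m; "eef_pos": TCP position; "ee_rot": TCP orientation; "force": force on the tool from outside, world axes, zero at the start; "moment": the same for the moment, N m; "width": finger opening in m; "gripper_force": force on a finger pad.
Only numpy, scipy, OpenCV 4.12 (cv2) and the standard library are available. Lean on these libraries where they do the work, as an engineer would, in place of code of your own. Each camera call takes 0.05 s, during which the arm holds its last target. There are 200 camera calls.

## Working session

There is one attempt and no reset: what is moved stays moved. The work goes in short steps, Python scripts to look and compute and a shell command to move; the robot and the scene stay as the last step left them, time stands still between calls to the robot, and variables do not carry over. Pictures are saved under pics/ and viewed, at most 11 in all, crops included, and the job is handed in when it is done.

```bash
ls; mkdir -p pics
cat > h.py <<'E'
import numpy as np, cv2
from station import arm
from scipy.spatial.transform import Rotation as Ro
def cam(n):
    s=arm.get_state(); c=arm.get_calibration(n); rgb,d=arm.grab_frame(n)
    if n=="wrist":
        T=np.eye(4);T[:3,:3]=Ro.from_euler('xyz',s['ee_rot']).as_matrix();T[:3,3]=s['eef_pos']
        M=T@np.array(c['mount']);R=M[:3,:3];t=M[:3,3]
    else:
        R=np.array(c['R']).T;t=-R@np.array(c['t'])
    K=np.array(c['mtx'])
    v,u=np.mgrid[:384,:512]
    P=np.stack([(u-K[0,2])/K[0,0]*d,(v-K[1,2])/K[1,1]*d,d],-1)@R.T+t
    P[d==0]=np.nan
    return rgb,d,P,(K,R,t)
def save(rgb,f): cv2.imwrite('pics/'+f,cv2.cvtColor(rgb,cv2.COLOR_RGB2BGR))
E
python3 - <<'E'
from h import *
print(arm.hold_point_z, arm.get_state()['ee_rot'])
ims=[]
for n in('scene','side'):
    rgb,d,P,_=cam(n); ims.append(rgb); np.save(n+'P.npy',P)
    for th in('scale_base','stirrup','bar_mid','weight','jar_1','beaker','lab_timer'):
        for r in arm.trace(th,n):
            if r['score']<.2: continue
            m=r['mask']; p=P[m]; p=p[~np.isnan(p[:,0])]
            print(n,th,round(r['score'],2),r['extent'],np.round(np.median(p,0),3),np.round(np.percentile(p,2,0),3),np.round(np.percentile(p,98,0),3))
save(cv2.resize(ims[0],(800,600)),'a.png');save(cv2.resize(ims[1],(800,600)),'b.png')
E
```

```text
pics
0.0188 [ 3.13996345e+00 -1.19778464e-04 -2.67994800e+00]
scene scale_base 0.8 [230.8, 116.8, 79.2, 109.2] [ 0.593 -0.107  0.029] [ 0.537 -0.253  0.01 ] [0.676 0.025 0.252]
scene stirrup 0.82 [122.1, 228.6, 82.5, 88.6] [0.512 0.361 0.041] [0.494 0.243 0.002] [0.535 0.432 0.128]
scene bar_mid 0.97 [123.1, 228.0, 82.7, 88.0] [0.512 0.356 0.041] [0.494 0.24  0.   ] [0.581 0.432 0.128]
scene weight 0.9 [262.9, 198.5, 19.0, 61.6] [0.426 0.077 0.072] [0.407 0.054 0.007] [0.452 0.096 0.175]
scene weight 0.84 [236.6, 237.3, 15.6, 40.6] [0.42  0.176 0.028] [0.404 0.096 0.001] [0.498 0.192 0.114]
scene weight 0.56 [299.7, 177.3, 31.4, 83.3] [ 0.346 -0.004  0.078] [ 0.315 -0.034  0.008] [0.38  0.021 0.223]
scene jar_1 0.72 [301.1, 199.2, 9.5, 29.5] [ 0.447 -0.087  0.051] [ 0.422 -0.121  0.008] [ 0.462 -0.082  0.075]
scene beaker 0.97 [140.8, 215.8, 19.1, 33.5] [0.673 0.283 0.048] [0.661 0.255 0.006] [0.712 0.303 0.071]
scene lab_timer 0.81 [334.0, 197.0, 25.7, 15.3] [ 0.416 -0.281  0.017] [ 0.387 -0.315  0.005] [ 0.453 -0.255  0.021]
side scale_base 0.85 [245.5, 159.9, 84.2, 135.7] [ 0.584 -0.088  0.026] [ 0.53  -0.266  0.007] [ 0.648 -0.003  0.255]
side stirrup 0.67 [218.5, 151.9, 15.8, 50.5] [0.515 0.239 0.04 ] [ 0.501  0.234 -0.003] [0.539 0.421 0.121]
side bar_mid 0.57 [222.2, 168.5, 10.1, 36.6] [0.514 0.239 0.048] [ 0.501  0.234 -0.003] [0.567 0.491 0.122]
side jar_1 0.65 [217.6, 241.0, 16.9, 25.6] [ 0.446 -0.131  0.053] [ 0.421 -0.138  0.012] [ 0.466 -0.101  0.072]
side beaker 0.53 [273.3, 171.3, 8.1, 23.7] [0.699 0.252 0.043] [0.685 0.245 0.002] [0.712 0.293 0.068]
side lab_timer 0.8 [224.8, 295.7, 26.4, 26.0] [ 0.433 -0.299  0.016] [ 0.407 -0.329 -0.001] [ 0.462 -0.254  0.02 ]
```

View pics/a.png

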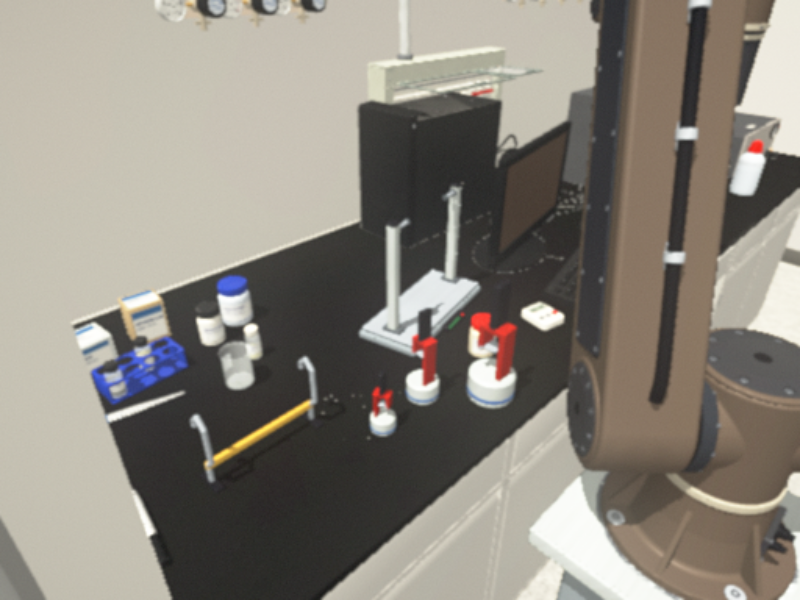

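View pics/b.png

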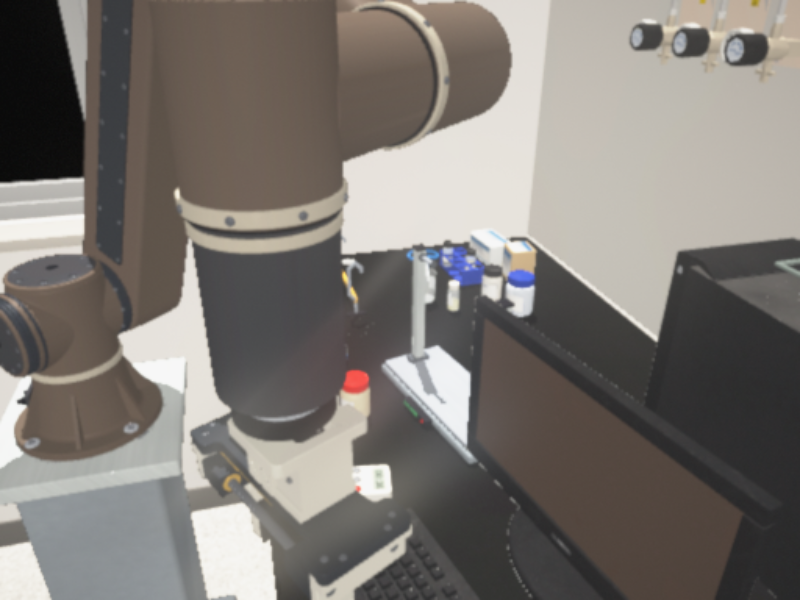

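The three candidates for the weight are at (382,410) small, (423,360) middle and (492,360) large, in picture a. I choose the middle one. The only stirrup is at (260,435), and the scale stands in the middle at (420,310). Next I fit their poses.

Run:
```python
from h import *
rgb,d,P,_=cam('scene')
r=arm.trace('stirrup','scene')[0]; m=cv2.dilate(r['mask'].astype(np.uint8),np.ones((3,3)))>0
H=cv2.cvtColor(rgb,cv2.COLOR_RGB2HSV)
b=m&(H[...,0]>15)&(H[...,0]<35)&(H[...,1]>120); p=P[b]; p=p[~np.isnan(p[:,0])]; p=p[(p[:,2]>.02)&(p[:,2]<.06)]
def line(p):
    l=cv2.fitLine(p[:,:2].astype(np.float32),cv2.DIST_HUBER,0,.01,.01).ravel(); s=(p[:,:2]-l[2:])@l[:2]
    return np.round([np.degrees(np.arctan2(l[1],l[0])),*(l[2:]+l[:2]*np.percentile(s,1)),*(l[2:]+l[:2]*np.percentile(s,99)),np.median(p[:,2])],3)
print('bar',line(p),len(p))
q=P[m]; q=q[~np.isnan(q[:,0])]; 
for lo,hi in((.05,.08),(.08,.1),(.1,.14)):
  w=q[(q[:,2]>lo)&(q[:,2]<hi)]; 
  for s in(w[w[:,1]<.33],w[w[:,1]>.33]): print(lo,np.round(np.median(s,0),3),len(s))
r=arm.trace('scale_base','scene')[0]['mask']; q=P[r]; q=q[~np.isnan(q[:,0])]
for lo,hi in((.06,.12),(.12,.18),(.18,.22),(.23,.25),(.255,.3)):
  w=q[(q[:,2]>lo)&(q[:,2]<hi)]
  for s in(w[w[:,1]<-.1],w[w[:,1]>-.1]): print('post',lo,len(s), np.round(np.median(s,0),3) if len(s) else '')
pl=q[(q[:,2]>.02)&(q[:,2]<.035)]
print(cv2.minAreaRect((pl[:,:2]*1000).astype(np.float32)))
for r in arm.trace('weight','scene'):
    w=P[r['mask']]; w=w[~np.isnan(w[:,0])]; w=w[(w[:,2]>.025)&(w[:,2]<.045)]
    print('w',r['extent'],np.round(np.median(w,0),3))
```

```text
bar [-8.9238e+01  5.1200e-01  4.1400e-01  5.1400e-01  2.4900e-01  4.1000e-02] 364
0.05 [0.5   0.248 0.064] 28
0.05 [0.497 0.426 0.065] 40
0.08 [0.5   0.247 0.09 ] 25
0.08 [0.497 0.426 0.09 ] 29
0.1 [0.51  0.247 0.117] 66
0.1 [0.505 0.427 0.117] 86
post 0.06 121 [ 0.639 -0.236  0.09 ]
post 0.06 134 [0.579 0.    0.093]
post 0.12 115 [ 0.637 -0.235  0.149]
post 0.12 144 [ 0.579 -0.     0.15 ]
post 0.18 76 [ 0.638 -0.235  0.202]
post 0.18 103 [ 0.581 -0.     0.2  ]
post 0.23 47 [ 0.634 -0.231  0.243]
post 0.23 76 [ 0.583 -0.005  0.242]
post 0.255 21 [ 0.64  -0.24   0.258]
post 0.255 31 [ 0.582 -0.006  0.258]
((679.9078369140625, -199.84381103515625), (231.26673889160156, 506.62701416015625), 41.21227264404297)
w [261.3, 199.6, 19.3, 60.6] [0.425 0.079 0.036]
w [299.0, 178.0, 31.1, 82.1] [0.332 0.013 0.035]
w [234.8, 237.6, 18.7, 41.9] [0.422 0.175 0.027]
```

```bash
cat >> h.py <<'E'
def row(x,y,z,yawdeg):
    s=arm.get_state(); R=Ro.from_euler('xyz',s['ee_rot']).as_matrix()
    v=R.T@(np.array([x,y,z])-s['eef_pos'])/.025
    dy=(yawdeg-np.degrees(s['ee_rot'][2])+180)%360-180
    print('t',round(s['t'],2),'row',np.round(v,2),round(-dy/5,2))
E
python3 - <<'E'
from h import *
row(.3,-.604,.36,np.degrees(arm.get_state()['ee_rot'][2]))
row(.47,-.15,.36,-120)
row(.513,.337,.30,-89.1)
print(np.round(arm.get_calibration('wrist')['mount'],3))
E
```

```text
t 1.0 row [ 0.02  0.02 -5.34] -0.0
t 1.0 row [-14.16  13.25  -5.34] -6.71
t 1.0 row [-24.38  29.93  -2.94] -12.89
[[-0.    -0.952 -0.307  0.082]
 [ 1.    -0.001  0.001 -0.   ]
 [-0.001 -0.307  0.952 -0.158]
 [ 0.     0.     0.     1.   ]]
```

```bash
python3 -m crank '[[[0,0,-2.5,0],[-1,1,-5,0],[-3,2.5,-5.3,-1],[-5,4,-5.3,-2],[-7,6,-5.3,-3.2],[-8.6,8,-5.3,-4.2],[-10.2,9.8,-5.3,-5],[-11.8,11.6,-5.3,-6],[-13.2,13.5,-5.3,-7],[-14.6,15.5,-5.3,-8],[-16,17.5,-5.3,-9],[-17.2,19.6,-5.3,-10]]]' 0
python3 -c "
from h import *
row(.513,.337,.30,-89.1)"
```

```text
t: 2.5
eef_pos: [0.4671, 0.0254, 0.3594]
ee_rot: [-3.141, 0.001, -1.804]
force: [2.0, -0.2, -0.3]
width: 0.0876
gripper_force: 0.0
t 2.5 row [-12.55   1.1    2.38] -2.85
```

```bash
python3 -m crank '[[[-2.5,0.2,0.4,-0.7],[-5,0.4,0.9,-1.4],[-7.5,0.6,1.4,-2],[-10,0.8,1.9,-2.5],[-12.2,1,2.2,-2.85],[-12.55,1.1,2.4,-2.85],[-12.55,1.1,2.4,-2.85]]]'
python3 - <<'E'
from h import *
rgb,d,P,_=cam('wrist'); save(rgb,'c.png')
H=cv2.cvtColor(rgb,cv2.COLOR_RGB2HSV)
b=(H[...,0]>15)&(H[...,0]<35)&(H[...,1]>120); p=P[b]; p=p[~np.isnan(p[:,0])]; p=p[(p[:,2]>.03)&(p[:,2]<.055)]
l=cv2.fitLine(p[:,:2].astype(np.float32),cv2.DIST_HUBER,0,.01,.01).ravel(); s=(p[:,:2]-l[2:])@l[:2]
print('bar',np.degrees(np.arctan2(l[1],l[0])),l[2:]+l[:2]*s.min(),l[2:]+l[:2]*s.max(),np.median(p,0),len(p))
t=p[p[:,2]>.039]; print(len(t),t[:,0].min(),t[:,0].max(),np.median(t,0))
r=arm.trace('stirrup','wrist')
for x in r:
  q=P[x['mask']]; q=q[~np.isnan(q[:,0])]; q=q[q[:,2]>.06]
  print(x['score'],np.round(np.median(q,0),3),np.round(np.percentile(q,[2,98],0),3))
  for s in(q[q[:,1]<.33],q[q[:,1]>.34]):print(np.round(np.median(s,0),3),len(s),np.round(np.percentile(s,[2,98],0),3))
row(.513,.337,.017,-89.1)
E
```

```text
t: 3.38
eef_pos: [0.5135, 0.3351, 0.2982]
ee_rot: [3.14, -0.001, -1.558]
force: [0.2, 0.1, 0.3]
width: 0.0875
gripper_force: 0.0
bar -88.51322 [0.51310441 0.42655576] [0.51771182 0.24904006] [0.51502909 0.31551125 0.0412042 ] 280
274 0.5105214816506238 0.5200834082242802 [0.51436984 0.31787173 0.04122809]
0.59 [0.512 0.421 0.12 ] [[0.497 0.242 0.068]
 [0.532 0.427 0.13 ]]
[0.516 0.245 0.122] 206 [[0.501 0.242 0.113]
 [0.533 0.249 0.13 ]]
[0.507 0.422 0.117] 252 [[0.497 0.42  0.066]
 [0.53  0.427 0.13 ]]
t 3.48 row [-0.12  0.04 11.31] -0.04
```

View pics/c.png

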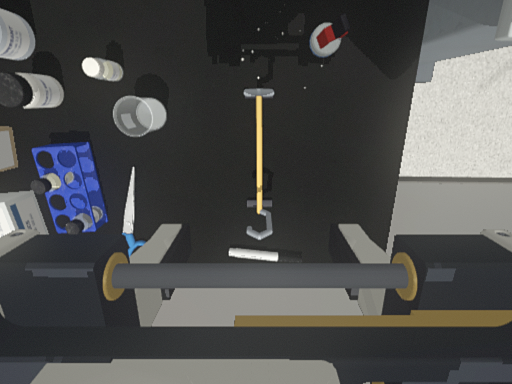

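The picture shows the bar at column 259, rows 95 to 212. It is well lined up, with nothing near the fingers. I go down and grip it.

```bash
python3 -m crank '[[[0,-0.03,2.5,-0.1],[0,-0.05,5,-0.1],[0,-0.06,7.5,-0.1],[0,-0.06,10,-0.1],[0,-0.06,11.2,-0.1],[0,-0.06,11.25,-0.1],[0,-0.06,11.25,-0.1]]]'
python3 -m crank '[[[0,0,0,0],[0,0,0,0],[0,0,0,0],[0,0,0,0],[0,0,0,0],[0,0,0,0]]]' 1 35
python3 -c "
from h import *
row(.515,.336,.28,-88.5)"
```

```text
t: 4.35
eef_pos: [0.5166, 0.3351, 0.0199]
ee_rot: [-3.139, 0.002, -1.55]
force: [0.2, -0.2, 1.4]
width: 0.0878
gripper_force: 0.0
t: 5.1
eef_pos: [0.5154, 0.3348, 0.0177]
ee_rot: [3.141, -0.0, -1.55]
force: [0.3, -0.2, 0.5]
width: 0.0331
gripper_force: 0.0
t 5.1 row [-5.000e-02  1.000e-02 -1.049e+01] -0.06
```

```bash
python3 -m crank '[[[0,0,0,0],[0,0,0,0],[0,0,0,0]]]'
python3 -m crank '[[[0,0,-1,0],[0,0,-3,0],[0,0,-5.5,0],[0,0,-8,0],[0,0,-10.5,0],[1,0,-11,0],[3,0,-11,-0.5],[5.5,0,-11,-1],[8,0,-11,-1.5],[10.5,0,-11,-2]]]'
python3 -c "
from h import *
row(.505,-.144,.29,-76)"
```

```text
t: 5.48
eef_pos: [0.5153, 0.3348, 0.0177]
ee_rot: [3.141, -0.0, -1.55]
force: [0.3, 0.2, 0.4]
width: 0.0076
gripper_force: 35.0
t: 6.72
eef_pos: [0.5199, 0.07, 0.2919]
ee_rot: [3.14, -0.0, -1.373]
force: [0.8, 0.0, -1.2]
width: 0.0079
gripper_force: 35.0
t 6.72 row [8.28 2.26 0.08] -0.54
```

```bash
python3 -m crank '[[[2,0.8,0,-0.2],[4.2,1.6,0,-0.4],[6.4,2.1,0,-0.5],[8,2.26,0,-0.54],[8.28,2.26,0,-0.54],[8.28,2.26,0,-0.54]]]'
python3 - <<'E'
from h import *
rgb,d,P,_=cam('wrist'); save(rgb,'d.png'); np.save('wP.npy',P)
def posts(q,tag):
  q=q[~np.isnan(q[:,0])]
  for lo,hi in((.02,.035),(.05,.12),(.12,.2),(.2,.235),(.235,.25),(.25,.3)):
    w=q[(q[:,2]>lo)&(q[:,2]<hi)]
    for s in(w[w[:,1]<-.12],w[w[:,1]>-.12]):
      if len(s)>5: print(tag,lo,len(s),np.round(np.median(s,0),3),np.round(np.percentile(s,[3,97],0),3).tolist())
for x in arm.trace('scale_base','wrist')[:2]: print(x['score'],x['extent']); posts(P[x['mask']],'w')
rgb,d,P,(K,R,t)=cam('scene');print('camera',t)
x=arm.trace('scale_base','scene')[0];posts(P[x['mask']],'s')
E
```

```text
t: 7.48
eef_pos: [0.5051, -0.1421, 0.2919]
ee_rot: [3.14, 0.001, -1.33]
force: [0.1, -0.3, -2.1]
width: 0.0074
gripper_force: 35.0
0.72 [63.8, 0.0, 179.1, 315.9]
w 0.02 6121 [ 0.63  -0.177  0.027] [[0.565, -0.23, 0.025], [0.687, -0.124, 0.028]]
w 0.02 5533 [ 0.602 -0.062  0.027] [[0.539, -0.117, 0.025], [0.658, 0.009, 0.029]]
w 0.05 158 [ 0.634 -0.243  0.107] [[0.631, -0.253, 0.072], [0.645, -0.234, 0.119]]
w 0.05 167 [ 0.584 -0.017  0.069] [[0.576, -0.019, 0.052], [0.595, -0.008, 0.087]]
w 0.12 789 [ 0.633 -0.242  0.168] [[0.631, -0.253, 0.123], [0.644, -0.234, 0.198]]
w 0.2 633 [ 0.633 -0.244  0.219] [[0.631, -0.253, 0.202], [0.64, -0.234, 0.234]]
w 0.235 1185 [ 0.633 -0.225  0.243] [[0.627, -0.252, 0.237], [0.641, -0.199, 0.248]]
w 0.25 1362 [ 0.639 -0.243  0.257] [[0.63, -0.252, 0.254], [0.651, -0.233, 0.258]]
camera [-0.06456813  0.61833032  0.64007669]
s 0.02 731 [ 0.619 -0.184  0.028] [[0.563, -0.262, 0.025], [0.687, -0.123, 0.031]]
s 0.02 624 [ 0.6   -0.038  0.028] [[0.543, -0.115, 0.023], [0.653, 0.021, 0.032]]
s 0.05 121 [ 0.637 -0.236  0.087] [[0.631, -0.313, 0.054], [0.853, -0.231, 0.117]]
s 0.05 151 [0.579 0.    0.087] [[0.575, -0.014, 0.053], [0.592, 0.004, 0.119]]
s 0.12 104 [ 0.638 -0.235  0.148] [[0.631, -0.469, 0.124], [0.853, -0.231, 0.197]]
s 0.12 230 [0.578 0.001 0.161] [[0.429, -0.013, 0.123], [0.592, 0.08, 0.197]]
s 0.2 27 [ 0.644 -0.234  0.214] [[0.632, -0.247, 0.201], [0.649, -0.23, 0.234]]
s 0.2 92 [ 0.579 -0.     0.218] [[0.575, -0.012, 0.201], [0.591, 0.003, 0.234]]
s 0.235 45 [ 0.634 -0.231  0.244] [[0.627, -0.249, 0.238], [0.644, -0.194, 0.25]]
s 0.235 63 [ 0.584 -0.003  0.243] [[0.575, -0.049, 0.236], [0.594, 0.003, 0.25]]
s 0.25 28 [ 0.639 -0.238  0.257] [[0.631, -0.25, 0.251], [0.65, -0.23, 0.259]]
s 0.25 42 [ 0.582 -0.003  0.257] [[0.574, -0.017, 0.252], [0.592, 0.005, 0.259]]
```

View pics/d.png

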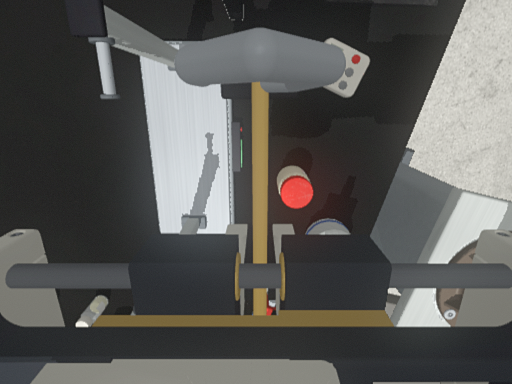

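```bash
cat >> h.py <<'E'
A=np.radians(13.7); X=np.array([np.cos(A),np.sin(A)]); Y=np.array([-X[1],X[0]]); C=np.array([.612,-.124])
def sc(x,y,z,yaw=-76.3): p=C+x*X+y*Y; row(p[0],p[1],z,yaw)
E
python3 -c "
from h import *
sc(-.10,0,.29);sc(-.10,0,.178);sc(0,0,.178)"
```

```text
t 7.67 row [ 0.36 -0.29  0.11] 0.06
t 7.67 row [ 0.36 -0.29  4.59] 0.06
t 7.67 row [ 0.38 -4.29  4.59] 0.06
```

```bash
python3 -m crank '[[[0.36,-0.29,1.5,0.06],[0.36,-0.29,3.2,0.06],[0.36,-0.29,4.4,0.06],[0.36,-0.29,4.59,0.06],[0.36,-1,4.59,0.06],[0.36,-1.8,4.59,0.06],[0.36,-2.6,4.59,0.06],[0.36,-3.4,4.59,0.06],[0.36,-4.1,4.59,0.06],[0.37,-4.29,4.59,0.06],[0.37,-4.29,4.59,0.06]]]'
python3 - <<'E'
from h import *
sc(0,0,.1427)
rgb,d,P,_=cam('scene'); save(cv2.resize(rgb[90:220,200:360],(800,600),interpolation=cv2.INTER_CUBIC),'e.png')
E
```

```text
t: 9.05
eef_pos: [0.6122, -0.1248, 0.1779]
ee_rot: [3.141, 0.0, -1.333]
force: [0.0, 0.4, -1.2]
width: 0.0079
gripper_force: 35.0
t 9.05 row [-0.03  0.    1.41] -0.02
```

View pics/e.png

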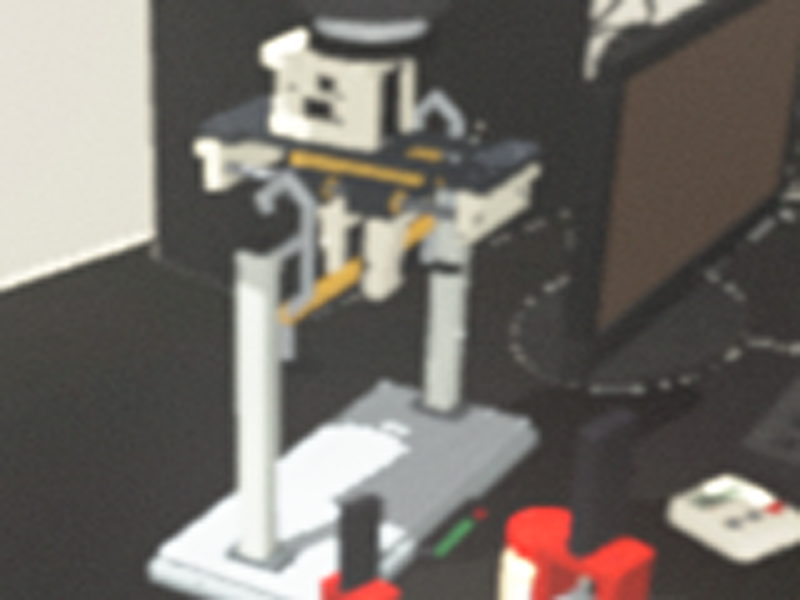

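The hooks stand above the pegs: the left hook is at (280,185) over the peg at (285,245), and its tip is already past the peg. I lower it.

```bash
python3 -m crank '[[[0,0,0.4,0],[0,0,0.8,0],[0,0,1.1,0],[0,0,1.25,0],[0,0,1.32,0],[0,0,1.32,0]]]'
python3 -m crank '[[[0,0,0.04,0],[0,0,0.08,0],[0,0,0.08,0]]]'
```

```text
t: 9.85
eef_pos: [0.6122, -0.1249, 0.1451]
ee_rot: [-3.142, -0.0, -1.333]
force: [0.5, 0.1, -1.4]
width: 0.0079
gripper_force: 35.0
t: 10.22
eef_pos: [0.6121, -0.1248, 0.1431]
ee_rot: [-3.142, 0.0, -1.333]
force: [-0.2, -0.1, -1.1]
width: 0.0076
gripper_force: 35.0
```

```bash
python3 -m crank '[[[0,0,0.03,0],[0,0,0.06,0],[0,0,0.06,0]]]'
python3 -m crank '[[[0,0,0.03,0],[0,0,0.06,0],[0,0,0.06,0]]]'
```

```text
t: 10.6
eef_pos: [0.6124, -0.1249, 0.142]
ee_rot: [-3.141, -0.0, -1.333]
force: [-1.2, 1.0, 2.9]
width: 0.0079
gripper_force: 35.0
t: 10.98
eef_pos: [0.6129, -0.1249, 0.1413]
ee_rot: [-3.14, -0.001, -1.333]
force: [-1.9, 2.0, 8.6]
width: 0.0076
gripper_force: 35.0
```

```bash
python3 -m crank '[[[0,0,-0.07,0],[0,0,-0.07,0]]]'
python3 -m crank '[[[0,0,0,0],[0,0,0,0],[0,0,0,0],[0,0,0,0],[0,0,0,0],[0,0,0,0],[0,0,0,0]]]' 0.7
python3 - <<'E'
from h import *
rgb,d,P,_=cam('wrist'); save(rgb,'f.png')
sc(0,0,.31)
E
```

```text
t: 11.22
eef_pos: [0.6122, -0.1249, 0.1419]
ee_rot: [-3.141, -0.0, -1.333]
force: [-0.5, -0.1, 2.5]
width: 0.0078
gripper_force: 35.0
t: 12.1
eef_pos: [0.6121, -0.1249, 0.1418]
ee_rot: [3.142, 0.0, -1.333]
force: [-0.6, -0.7, -0.0]
width: 0.0263
gripper_force: 0.0
t 12.15 row [-0.03 -0.   -6.73] -0.02
```

View pics/f.png

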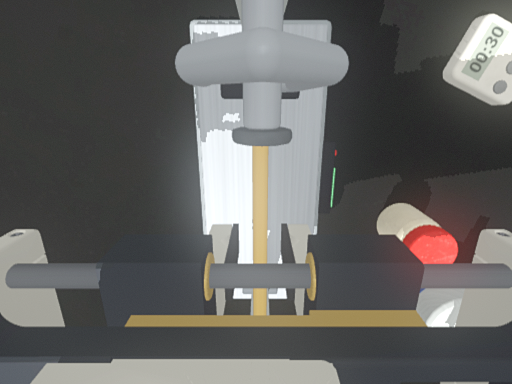

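The picture shows the V sitting on the peg, with the collar at (262,135), the jaws clear of the bar and the jar in its place. I go up and over to the weight.

```bash
python3 -m crank '[[[0,0,-0.5,0],[0,0,-2.5,0],[0,0,-5,0],[0,0,-7.2,0],[0,0,-7.2,0]]]'
python3 -c "
from h import *
row(.403,.166,.33,-76)"
```

```text
t: 12.78
eef_pos: [0.6141, -0.1253, 0.3289]
ee_rot: [-3.131, -0.003, -1.333]
force: [-0.6, -0.1, -0.7]
width: 0.0266
gripper_force: 0.0
t 12.78 row [-13.31   5.46  -0.14] -0.07
```

```bash
python3 -m crank '[[[-2.2,0.9,0,0],[-4.5,1.8,0,0],[-6.8,2.8,0,0],[-9,3.7,0,0],[-11.2,4.6,0,0],[-13,5.3,0,0],[-13.3,5.5,0,0],[-13.3,5.5,0,0]]]' 0
cat > w.py <<'E'
from h import *
import sys
rgb,d,P,(K,R,t)=cam('wrist'); save(rgb,sys.argv[1])
for th in('weight','stem_root'):
  for x in arm.trace(th,'wrist'):
    q=P[x['mask']]; q=q[~np.isnan(q[:,0])]; print(th,round(x['score'],2),x['extent'],np.round(np.median(q,0),3),np.round(np.percentile(q,99,0),3))
H=cv2.cvtColor(rgb,cv2.COLOR_RGB2HSV)
near=np.hypot(P[...,0]-.425,P[...,1]-.077)<.07
red=near&((H[...,0]<8)|(H[...,0]>172))&(H[...,1]>140)&(P[...,2]>.03)
q=P[red]; print('red',len(q),np.round(np.percentile(q,[2,50,98],0),3).tolist())
zs=np.arange(.06,.19,.004); print('zhist all',[(round(z,3),int((near&(abs(P[...,2]-z)<.002)).sum())) for z in zs])
def rect(m,n):
  q=P[m]; 
  if len(q)>8: r=cv2.minAreaRect((q[:,:2]*1000).astype(np.float32)); print(n,len(q),np.round(r[0],1),np.round(r[1],1),round(r[2],1),'z',np.round(np.median(q[:,2]),4))
zt=np.nanpercentile(P[near&(P[...,2]>.1)][:,2],98); print('top',zt)
rect(near&(P[...,2]>zt-.006),'tabtop')
rz=q[:,2]; rect(red&(P[...,2]>np.percentile(rz,95)-.005),'crown')
cy=near&(P[...,2]>.032)&(P[...,2]<.040); c,r=cv2.minEnclosingCircle((P[cy][:,:2]*1000).astype(np.float32)); print('cyltop',cy.sum(),c,r)
E
python3 w.py g.png
```

```text
t: 13.78
eef_pos: [0.3999, 0.1661, 0.3222]
ee_rot: [-3.141, 0.0, -1.331]
force: [0.7, 1.1, -0.6]
width: 0.0872
gripper_force: 0.0
weight 0.91 [234.1, 134.3, 24.4, 31.7] [0.423 0.166 0.042] [0.441 0.19  0.115]
weight 0.87 [238.5, 65.6, 33.2, 39.2] [0.431 0.071 0.12 ] [0.456 0.094 0.176]
weight 0.73 [291.9, 0.0, 89.5, 68.8] [ 0.36  -0.005  0.103] [0.392 0.02  0.223]
stem_root 0.74 [291.8, 1.5, 83.8, 67.0] [ 0.36  -0.005  0.106] [0.391 0.02  0.223]
stem_root 0.71 [233.6, 136.7, 28.4, 31.0] [0.424 0.166 0.053] [0.442 0.18  0.115]
stem_root 0.29 [233.5, 63.5, 38.5, 40.1] [0.431 0.071 0.12 ] [0.46  0.095 0.176]
red 339 [[0.417, 0.056, 0.119], [0.428, 0.068, 0.121], [0.45, 0.079, 0.123]]
zhist all [(np.float64(0.06), 0), (np.float64(0.064), 1), (np.float64(0.068), 0), (np.float64(0.072), 0), (np.float64(0.076), 0), (np.float64(0.08), 0), (np.float64(0.084), 1), (np.float64(0.088), 1), (np.float64(0.092), 6), (np.float64(0.096), 2), (np.float64(0.1), 0), (np.float64(0.104), 0), (np.float64(0.108), 0), (np.float64(0.112), 0), (np.float64(0.116), 1), (np.float64(0.12), 377), (np.float64(0.124), 14), (np.float64(0.128), 3), (np.float64(0.132), 3), (np.float64(0.136), 1), (np.float64(0.14), 3), (np.float64(0.144), 2), (np.float64(0.148), 3), (np.float64(0.152), 2), (np.float64(0.156), 2), (np.float64(0.16), 4), (np.float64(0.164), 4), (np.float64(0.168), 4), (np.float64(0.172), 96), (np.float64(0.176), 144), (np.float64(0.18), 0), (np.float64(0.184), 0), (np.float64(0.188), 0)]
top 0.4366332153845905
tabtop 3806 [408.6 141.8] [43.8  4.5] 13.4 z 0.4343
crown 339 [434.1  67.7] [23.  34.8] 83.0 z 0.1206
cyltop 453 (433.5790100097656, 67.8397445678711) 27.650108337402344
```

View pics/g.png

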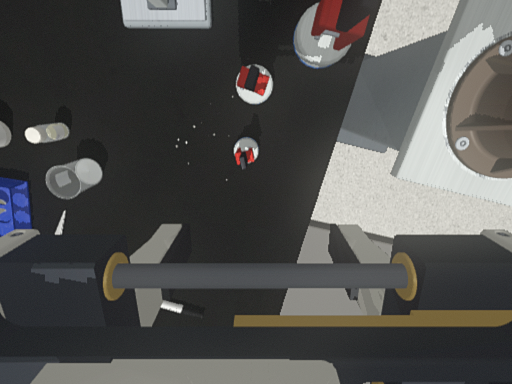

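Run:
```python
from h import *
rgb,d,P,_=cam('scene')
save(cv2.resize(rgb[180:270,240:360],(800,600),interpolation=cv2.INTER_CUBIC),'i.png')
H=cv2.cvtColor(rgb,cv2.COLOR_RGB2HSV)
m=(np.hypot(P[...,0]-.4336,P[...,1]-.0678)<.035)&((H[...,0]<8)|(H[...,0]>172))&(H[...,1]>120)
for z in np.arange(.04,.13,.01):
  q=P[m&(abs(P[...,2]-z)<.005)]
  if len(q): print(round(z,2),len(q),np.round(np.percentile(q,[5,50,95],0)[:,:2],3).tolist())
row(.4336,.0678,.21,-97)
row(.4336,.0678,.146,-97)
```

```text
0.04 6 [[0.415, 0.066], [0.418, 0.071], [0.419, 0.08]]
0.05 22 [[0.416, 0.061], [0.417, 0.071], [0.419, 0.082]]
0.06 20 [[0.416, 0.061], [0.417, 0.072], [0.418, 0.082]]
0.07 18 [[0.416, 0.063], [0.417, 0.072], [0.42, 0.081]]
0.08 26 [[0.416, 0.062], [0.417, 0.076], [0.423, 0.083]]
0.09 28 [[0.415, 0.061], [0.417, 0.073], [0.424, 0.082]]
0.1 39 [[0.416, 0.06], [0.418, 0.072], [0.446, 0.081]]
0.11 30 [[0.415, 0.061], [0.417, 0.075], [0.445, 0.082]]
0.12 65 [[0.416, 0.06], [0.424, 0.075], [0.443, 0.081]]
t 13.97 row [ 4.09 -0.37  4.47] 4.1
t 13.97 row [ 4.09 -0.37  7.03] 4.1
```

View pics/i.png

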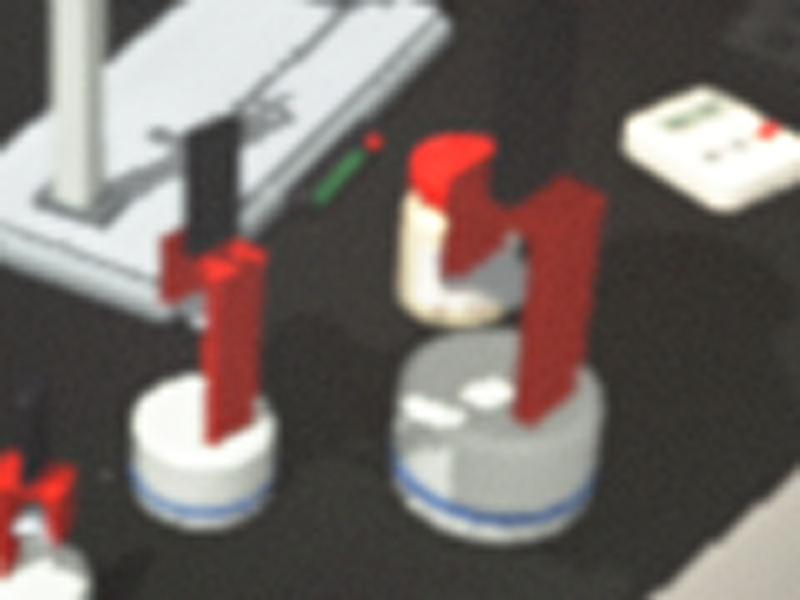

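The middle weight's crop shows the stem on the near (world -x) side, rooted at (235,435), and the free leg and keeper on the far side at (175,265). Its size sits between the two others, so the choice holds, and e is about 19 mm. I go down onto the tab.

```bash
python3 -m crank '[[[1.5,-0.1,0.6,1.5],[3.2,-0.3,1.4,3],[4.09,-0.37,2,4.1],[4.09,-0.37,2.5,4.1],[4.09,-0.37,2.5,4.1],[4.09,-0.37,2.5,4.1]]]' 0.35
python3 - <<'E'
from h import *
rgb,d,P,_=cam('wrist'); save(rgb,'j.png')
near=np.hypot(P[...,0]-.4336,P[...,1]-.0678)<.04
q=P[near&(P[...,2]>.166)&(P[...,2]<.182)]; print(len(q))
if len(q)>8: r=cv2.minAreaRect((q[:,:2]*1000).astype(np.float32)); print(r,np.median(q,0))
row(.4336,.0678,.129,-97)
E
```

```text
t: 14.72
eef_pos: [0.4336, 0.0692, 0.2598]
ee_rot: [-3.141, 0.0, -1.69]
force: [0.2, 0.4, 0.7]
width: 0.0574
gripper_force: 0.0
287
((433.8377685546875, 67.35633850097656), (23.94606590270996, 9.380645751953125), 83.09356689453125) [0.43365984 0.06591451 0.17437869]
t 14.78 row [ 0.06 -0.    5.24] 0.04
```

View pics/j.png

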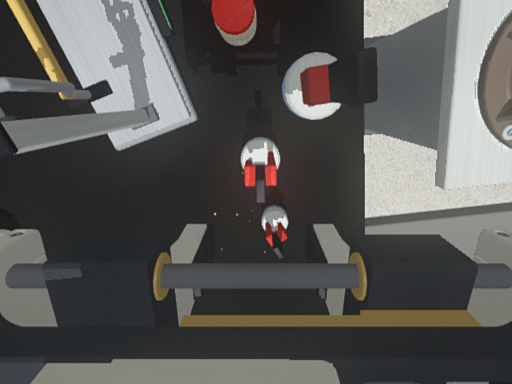

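The tab top is measured at (0.434, 0.067), 24 x 9.4 mm, at z 0.174, which fits. In the picture it is at (261,190). I go down and grip it.

```bash
python3 -m crank '[[[0.06,0,2,0.02],[0.06,0,4,0.02],[0.06,0,5.1,0.02],[0.06,0,5.24,0.02],[0.06,0,5.24,0.02]]]'
python3 -m crank '[[[0,0,0,0],[0,0,0,0],[0,0,0,0],[0,0,0,0],[0,0,0,0],[0,0,0,0],[0,0,0,0]]]' 1 50
python3 -c "
from h import *
row(.4336,.0678,.25,-97);sc(-.10,0,.25);sc(.002,0,.230)"
```

```text
t: 15.4
eef_pos: [0.4339, 0.0679, 0.1294]
ee_rot: [-3.14, 0.001, -1.692]
force: [-0.3, -0.1, 1.1]
width: 0.057
gripper_force: 0.0
t: 16.27
eef_pos: [0.4331, 0.0673, 0.1283]
ee_rot: [3.142, -0.0, -1.693]
force: [-0.1, -0.7, 1.2]
width: 0.0097
gripper_force: 50.0
t 16.27 row [-0.02 -0.02 -4.87] 0.0
t 16.27 row [ 8.14 -4.29 -4.87] -4.14
t 16.27 row [ 6.69 -8.11 -4.07] -4.14
```

```bash
python3 -m crank '[[[0,0,-0.5,0],[0,0,-2.5,0],[0,0,-4.87,0],[1,-0.5,-4.87,-0.5],[3,-1.5,-4.87,-1.5],[5,-2.6,-4.87,-2.7],[7,-3.7,-4.87,-3.7],[8,-4.2,-4.87,-4.14],[8.14,-4.29,-4.87,-4.14],[8.14,-4.29,-4.87,-4.14]]]'
python3 - <<'E'
from h import *
rgb,d,P,_=cam('scene'); save(cv2.resize(rgb[90:225,190:370],(800,600),interpolation=cv2.INTER_CUBIC),'k.png')
# bar in scale frame
for n in('wrist','scene'):
  if n=='wrist': rgb,d,P,_=cam(n)
  H=cv2.cvtColor(rgb,cv2.COLOR_RGB2HSV)
  b=(H[...,0]>15)&(H[...,0]<35)&(H[...,1]>100)&(P[...,2]>.14)&(P[...,2]<.18)
  q=P[b]; u=(q[:,:2]-C)@X; v=(q[:,:2]-C)@Y; k=abs(u)<.05; u,v,q=u[k],v[k],q[k]
  if len(u): print(n,len(u),'x',np.round(np.percentile(u,[3,50,97]),4),'y',np.round(np.percentile(v,[2,98]),3),'z',np.round(np.percentile(q[:,2],[3,50,97]),4),np.polyfit(v,u,1))
sc(-.1,0,.230);sc(.002,0,.230)
E
```

```text
t: 17.52
eef_pos: [0.5144, -0.1477, 0.2501]
ee_rot: [3.141, 0.0, -1.333]
force: [-0.2, 0.5, -2.8]
width: 0.0101
gripper_force: 50.0
wrist 1516 x [-0.0034 -0.0009  0.0038] y [-0.085  0.038] z [0.1604 0.1661 0.1676] [ 0.00519818 -0.00031054]
scene 1516 x [-0.0034 -0.0009  0.0038] y [-0.085  0.038] z [0.1604 0.1661 0.1676] [ 0.00519818 -0.00031054]
t 17.62 row [ 0.03 -0.01  0.81] 0.01
t 17.62 row [ 0.03 -4.09  0.81] 0.01
```

View pics/k.png

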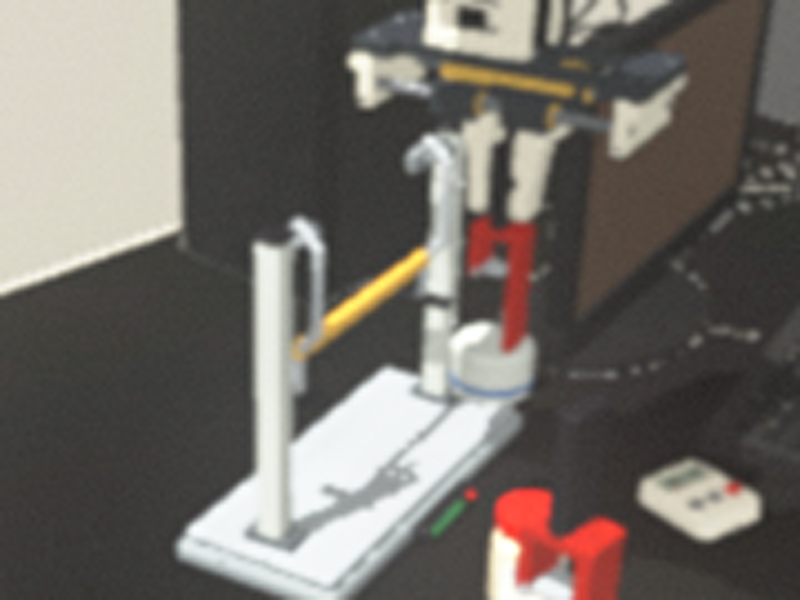

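The stirrup is hung with its bar at x ≈ 0 and its top at 0.167, as it should be. The weight is held upright, with the hook's opening toward the bar. I go in.

```bash
python3 -m crank '[[[0.03,0,0.4,0],[0.03,0,0.8,0],[0.03,0,0.81,0],[0.03,-0.8,0.81,0],[0.03,-1.6,0.81,0],[0.03,-2.4,0.81,0],[0.03,-3.1,0.81,0],[0.03,-3.6,0.81,0],[0.03,-3.95,0.81,0],[0.03,-4.09,0.81,0],[0.03,-4.09,0.81,0]]]'
python3 - <<'E'
from h import *
for n in('scene','wrist'):
  rgb,d,P,_=cam(n)
  H=cv2.cvtColor(rgb,cv2.COLOR_RGB2HSV)
  near=abs((P[...,:2]-C)@X)<.05
  for nm,m in(('bar',(H[...,0]>15)&(H[...,0]<35)&(H[...,1]>100)&(P[...,2]>.14)&(P[...,2]<.18)),('red',((H[...,0]<8)|(H[...,0]>172))&(H[...,1]>130)&(P[...,2]>.13)&(abs((P[...,:2]-C)@Y)<.06))):
    q=P[m&near]; u=(q[:,:2]-C)@X; v=(q[:,:2]-C)@Y
    if len(u)>5: print(n,nm,len(u),'x',np.round(np.percentile(u,[3,50,97]),4),'y',np.round(np.percentile(v,[2,98]),3),'z',np.round(np.percentile(q[:,2],[3,50,97]),4))
sc(.002,0,.183)
E
```

```text
t: 19.0
eef_pos: [0.6142, -0.1243, 0.2298]
ee_rot: [3.141, 0.0, -1.332]
force: [-0.0, 0.1, -2.9]
width: 0.0102
gripper_force: 50.0
scene bar 72 x [-0.0059 -0.0011  0.0048] y [-0.087  0.054] z [0.1578 0.166  0.1686]
scene red 163 x [-0.015  -0.0124  0.0191] y [-0.008  0.014] z [0.1494 0.2028 0.2238]
wrist red 8 x [-0.049  -0.0479 -0.0466] y [-0.027 -0.026] z [0.3284 0.329  0.3294]
t 19.1 row [-0.03 -0.01  1.88] 0.0
```

```bash
python3 -m crank '[[[0,0,0.25,0],[0,0,0.5,0],[0,0,0.7,0],[0,0,0.8,0],[0,0,0.8,0]]]'
python3 -m crank '[[[0,0,0.1,0],[0,0,0.2,0],[0,0,0.3,0],[0,0,0.3,0]]]'
```

```text
t: 19.73
eef_pos: [0.6142, -0.1243, 0.2096]
ee_rot: [3.141, 0.0, -1.331]
force: [1.0, 0.3, -2.4]
width: 0.0094
gripper_force: 50.0
t: 20.23
eef_pos: [0.6146, -0.1243, 0.2028]
ee_rot: [-3.141, -0.0, -1.331]
force: [-0.0, 0.2, 2.3]
width: 0.0097
gripper_force: 50.0
```

```bash
python3 -m crank '[[[0,0,0.06,0],[0,0,0.12,0],[0,0,0.18,0],[0,0,0.2,0]]]'
python3 -c "
from h import *
sc(.002,0,.183)"
```

```text
t: 20.72
eef_pos: [0.6144, -0.1243, 0.1972]
ee_rot: [-3.142, -0.0, -1.332]
force: [0.3, 0.4, 2.8]
width: 0.0099
gripper_force: 50.0
t 20.73 row [-0.04  0.01  0.57] 0.0
```

```bash
python3 -m crank '[[[0,0,0.08,0],[0,0,0.16,0],[0,0,0.24,0],[0,0,0.3,0],[0,0,0.3,0]]]'
python3 -m crank '[[[0,0,0.05,0],[0,0,0.1,0],[0,0,0.12,0],[0,0,0.12,0]]]'
```

```text
t: 21.35
eef_pos: [0.6141, -0.1243, 0.1895]
ee_rot: [3.141, 0.0, -1.332]
force: [-0.3, -0.6, 1.5]
width: 0.0102
gripper_force: 50.0
t: 21.85
eef_pos: [0.6142, -0.1243, 0.1868]
ee_rot: [3.141, 0.0, -1.332]
force: [0.9, 0.4, 2.3]
width: 0.0097
gripper_force: 50.0
```

Fine steps now, watching the force.

```bash
python3 -m crank '[[[0,0,0.02,0],[0,0,0.04,0],[0,0,0.04,0]]]'
python3 -m crank '[[[0,0,0.02,0],[0,0,0.04,0],[0,0,0.04,0]]]'
python3 -m crank '[[[0,0,0.02,0],[0,0,0.02,0]]]'
```

```text
t: 22.22
eef_pos: [0.6143, -0.1243, 0.1858]
ee_rot: [3.142, 0.0, -1.332]
force: [-0.3, -0.4, 3.1]
width: 0.0097
gripper_force: 50.0
t: 22.6
eef_pos: [0.6143, -0.1243, 0.1848]
ee_rot: [3.142, 0.0, -1.332]
force: [0.3, 0.5, 2.7]
width: 0.0097
gripper_force: 50.0
t: 22.85
eef_pos: [0.6143, -0.1243, 0.1843]
ee_rot: [3.142, -0.0, -1.331]
force: [1.0, -0.1, 2.0]
width: 0.0099
gripper_force: 50.0
```

```bash
for i in 1; do python3 -m crank '[[[0,0,0.02,0],[0,0,0.02,0]]]'; done
python3 -m crank '[[[0,0,0.02,0],[0,0,0.02,0]]]'
```

```text
t: 23.1
eef_pos: [0.6143, -0.1243, 0.1838]
ee_rot: [3.142, 0.0, -1.332]
force: [-0.1, 1.1, 1.6]
width: 0.01
gripper_force: 50.0
t: 23.35
eef_pos: [0.6135, -0.1241, 0.1824]
ee_rot: [3.14, 0.001, -1.332]
force: [0.6, -0.5, -3.4]
width: 0.01
gripper_force: 50.0
```

```bash
python3 -m crank '[[[0,0,0.02,0],[0,0,0.02,0]]]'
```

```text
t: 23.6
eef_pos: [0.6141, -0.1242, 0.1825]
ee_rot: [3.141, 0.0, -1.332]
force: [-0.1, 0.3, -2.7]
width: 0.0098
gripper_force: 50.0
```

The keeper has snapped shut: the force fell back to the weight alone. About 3 mm remain to the crown.

```bash
python3 -m crank '[[[0,0,0.03,0],[0,0,0.05,0],[0,0,0.05,0]]]'
python3 -m crank '[[[0,0,0.02,0],[0,0,0.03,0],[0,0,0.03,0]]]'
```

```text
t: 23.98
eef_pos: [0.6145, -0.1242, 0.1819]
ee_rot: [-3.141, -0.0, -1.331]
force: [-0.6, 1.6, 0.1]
width: 0.0099
gripper_force: 50.0
t: 24.35
eef_pos: [0.6146, -0.1243, 0.1814]
ee_rot: [-3.141, -0.0, -1.331]
force: [-0.0, 2.1, 3.5]
width: 0.0095
gripper_force: 50.0
```

```bash
python3 -m crank '[[[0,0,0.02,0],[0,0,0.02,0]]]'
```

```text
t: 24.6
eef_pos: [0.6148, -0.1243, 0.1811]
ee_rot: [-3.14, -0.0, -1.331]
force: [-0.7, 0.8, 7.3]
width: 0.0097
gripper_force: 50.0
```

```bash
python3 -m crank '[[[0,0,-0.06,0],[0,0,-0.06,0],[0,0,-0.06,0]]]'
python3 -m crank '[[[0,0,0,0],[0,0,0,0],[0,0,0,0],[0,0,0,0],[0,0,0,0],[0,0,0,0],[0,0,0,0],[0,0,0,0],[0,0,0,0],[0,0,0,0]]]' 0.45
python3 -c "
from h import *
sc(.002,0,.33)"
```

```text
t: 24.98
eef_pos: [0.6142, -0.1243, 0.1817]
ee_rot: [3.141, 0.0, -1.332]
force: [-1.6, 0.2, 2.9]
width: 0.0102
gripper_force: 50.0
t: 26.22
eef_pos: [0.6143, -0.1243, 0.1818]
ee_rot: [-3.142, -0.0, -1.331]
force: [-0.8, -1.2, 0.8]
width: 0.0487
gripper_force: 0.0
t 26.23 row [-0.03  0.01 -5.93] 0.0
```

```bash
python3 -m crank '[[[0,0,-0.5,0],[0,0,-1.5,0],[0,0,-3,0],[0,0,-4.5,0],[0,0,-6,0],[-1,2,-6.5,0],[-3,4,-6.5,0],[-4,5,-6.5,0],[-4,5,-6.5,0],[-4,5,-6.5,0]]]'
python3 - <<'E'
from h import *
rgb,d,P,_=cam('scene')
save(cv2.resize(rgb[100:235,190:370],(800,600),interpolation=cv2.INTER_CUBIC),'l.png')
H=cv2.cvtColor(rgb,cv2.COLOR_RGB2HSV); near=abs((P[...,:2]-C)@X)<.05
for nm,m in(('bar',(H[...,0]>15)&(H[...,0]<35)&(H[...,1]>100)&(P[...,2]>.14)&(P[...,2]<.18)),('red',((H[...,0]<8)|(H[...,0]>172))&(H[...,1]>130)&(P[...,2]>.09)&(abs((P[...,:2]-C)@Y)<.06))):
    q=P[m&near]; u=(q[:,:2]-C)@X; v=(q[:,:2]-C)@Y
    print(nm,len(u),np.round(np.percentile(u,[3,50,97]),4),np.round(np.percentile(v,[2,98]),3),np.round(np.percentile(q[:,2],[3,50,97]),4))
for th in('jar_1','beaker','lab_timer'):
    x=arm.trace(th,'scene')
    if x: print(th,x[0]['extent'],np.round(np.nanmedian(P[x[0]['mask']],0),3))
E
```

```text
t: 27.48
eef_pos: [0.4695, -0.0567, 0.3454]
ee_rot: [-3.14, -0.0, -1.331]
force: [-0.4, -0.2, 0.3]
width: 0.048
gripper_force: 0.0
bar 78 [-0.003  -0.0011  0.0051] [-0.084  0.058] [0.1572 0.1651 0.1681]
red 148 [-0.0158 -0.013   0.0179] [-0.011  0.014] [0.1041 0.1553 0.1803]
jar_1 [302.3, 201.0, 8.6, 29.9] [ 0.446 -0.087  0.042]
beaker [141.7, 217.4, 20.3, 32.1] [0.671 0.284 0.046]
lab_timer [332.5, 196.2, 27.9, 15.4] [ 0.417 -0.279  0.017]
```

View pics/l.png

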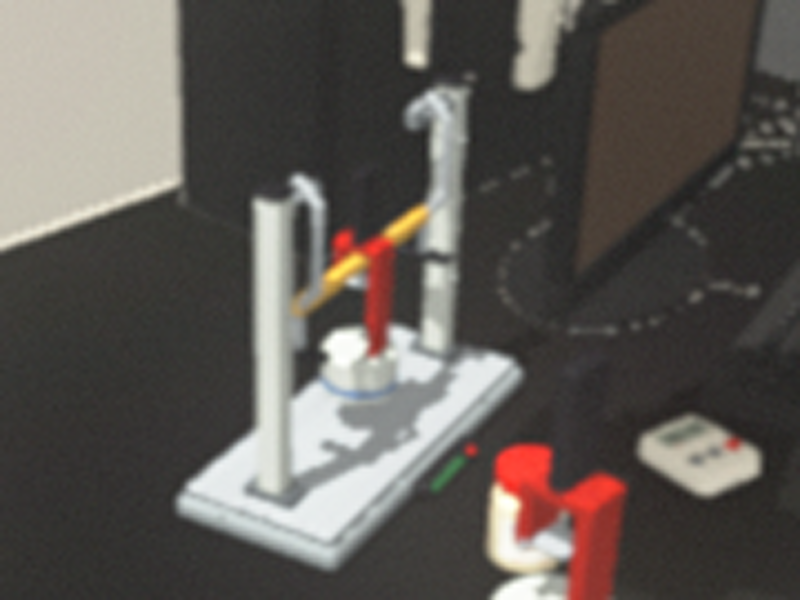

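The weight hangs from the bar: the hook is at (370,250) over the brass bar and the bystanders are unmoved. The crown height reads a little high, so I check it once more now that it has settled.

```bash
python3 -m crank '[[[0,0,0,0],[0,0,0,0],[0,0,0,0],[0,0,0,0]]]'
python3 - <<'E'
from h import *
for k in range(2):
  rgb,d,P,_=cam('scene')
  H=cv2.cvtColor(rgb,cv2.COLOR_RGB2HSV); u=(P[...,:2]-C)@X; v=(P[...,:2]-C)@Y; z=P[...,2]
  n=(abs(u)<.045)&(abs(v)<.04)
  red=n&((H[...,0]<8)|(H[...,0]>172))&(H[...,1]>130)&(z>.09)
  dark=n&(H[...,2]<70)&(z>.185)&(z<.28)
  cyl=n&(z>.04)&(z<.1)&(H[...,1]<60)
  for nm,m in(('red',red),('tab',dark),('cyl',cyl)):
    print(nm,m.sum(),np.round(np.percentile(z[m],[1,5,50,90,95,99]),4),np.round(np.percentile(u[m],[3,97]),4))
  c=red&(u>-.008)&(u<.008); print('crown mid',c.sum(),np.sort(np.round(z[c],4))[-12:])
  w=cyl&(H[...,2]>150); hh=np.histogram(z[w],np.arange(.05,.104,.003)); print(hh[0],hh[1].round(3))
rgb,d,P,_=cam('wrist')
u=(P[...,:2]-C)@X; v=(P[...,:2]-C)@Y; z=P[...,2]; n=(abs(u)<.045)&(abs(v)<.04)
print('wrist',n.sum(), np.histogram(z[n],np.arange(.02,.25,.01)))
E
```

```text
t: 28.18
eef_pos: [0.4692, -0.0568, 0.3443]
ee_rot: [3.141, 0.0, -1.332]
force: [-0.1, 0.6, 0.0]
width: 0.0483
gripper_force: 0.0
red 147 [0.0989 0.1093 0.1552 0.1758 0.1765 0.1825] [-0.0155  0.0172]
tab 86 [0.1858 0.1884 0.2092 0.228  0.2291 0.2292] [-0.0031  0.0066]
cyl 223 [0.0573 0.0597 0.0826 0.0911 0.0919 0.093 ] [-0.0246  0.0228]
crown mid 24 [0.1757 0.176  0.1763 0.1763 0.1765 0.1765 0.1765 0.1768 0.1783 0.1815
 0.182  0.1854]
[ 0  1  6 13 10 13 15  7 14 14 15 12 23 64  8  2  0] [0.05  0.053 0.056 0.059 0.062 0.065 0.068 0.071 0.074 0.077 0.08  0.083
 0.086 0.089 0.092 0.095 0.098 0.101]
red 147 [0.0987 0.11   0.1553 0.1756 0.1767 0.1847] [-0.0156  0.0177]
tab 86 [0.1867 0.1888 0.2089 0.2279 0.2291 0.2299] [-0.0025  0.0066]
cyl 225 [0.0578 0.0596 0.0818 0.0915 0.0918 0.0922] [-0.0241  0.0226]
crown mid 25 [0.1752 0.1754 0.1755 0.1755 0.1755 0.1758 0.1763 0.1771 0.1799 0.1812
 0.1858 0.1876]
[ 0  1  8  9 14  9 14 16 10 18 11 11 28 65  4  1  0] [0.05  0.053 0.056 0.059 0.062 0.065 0.068 0.071 0.074 0.077 0.08  0.083
 0.086 0.089 0.092 0.095 0.098 0.101]
wrist 4258 (array([1504,    0,    0,    5,   72,   58,  579,  111,   36,   43,   43,
         47,   62,  123,  473,  340,   85,   94,   96,  117,  370,    0]), array([0.02, 0.03, 0.04, 0.05, 0.06, 0.07, 0.08, 0.09, 0.1 , 0.11, 0.12,
       0.13, 0.14, 0.15, 0.16, 0.17, 0.18, 0.19, 0.2 , 0.21, 0.22, 0.23,
       0.24]))
```

The crown top reads about 0.1755, the tab top 0.229 and the cylinder top about 0.0905. All three match the fully-home values, so I hand in.

```bash
python3 -c "
from station import arm
print(arm.job_done())"
```

```text
the job is handed in; nothing more can be done
None
```

The job is handed in after about 28 s of the 72 s: the stirrup hangs on both pegs, the middle check weight hangs free from its bar with the bar fully home in the hook, the keeper's snap showed as a sudden force drop, my highest estimate of the load on the scale was about 11 N, and the jar, beaker and timer have not moved.

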